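Balance the mixer's loading lever on its single-saddle rest

ROBOT

A 6-joint arm with a two-finger parallel gripper is mounted at the origin on the work surface. World frame = base frame: x ahead of the robot, y to its left, z up, the work surface at z = 0. Lengths are in m, angles in degrees, forces in N, time in s.
With the tool pointing down it reaches from about 0.4 to 0.925 m from the base axis. Payload 3.4 kg.
Tool frame: the origin (TCP) lies at the very end of the fingers, on their centre line; the grasp point (between the pads) lies 19 mm behind it (r.pinch_z is the distance from the TCP to the grasp point, in m); z points along the fingers, y is the line along which they close (so a half turn about z gives the same grasp; the last joint's range is limited). The gripper opens to 85 mm and grips with 20 to 120 N. Pads are 22 mm wide; open, the fingers measure 114 mm over their backs; the gripper's body (76 mm by 85 mm) begins 54 mm behind the grasp point. The pads swing forward as they close: fully open they stand 13 mm farther back than shut.
Start: joints at [69.528, 17.578, 86.31, -0, 76.112, -4.211], TCP at [0.161, 0.552, 0.231] pointing down, gripper open.
Joint ranges: [-179.03, 179.03], [-60, 130.46], [8.19, 133.38], [-81.62, 261.62], [5.75, 156.47], [-153.77, 153.77]. Speed limits (degrees/s): [147.25, 147.25, 180, 180, 180, 180].

INTERFACE

Orientations are given as [roll, pitch, yaw] about the fixed x, y, z axes, in that order (R = Rz(yaw) Ry(pitch) Rx(roll)).
In Python, from plant import r gives the robot as it stands.
- The arm moves only by the tool arm_command, never from a script. Its argument "motion" is a list that holds one entry, the list of rows, each a list of 7 numbers: the shift along the world's x, y, z each as a share of 40 cm, from -1 to 1, then the turn, a rotation vector about the world's x, y, z each as a share of pi/4 rad, from -1 to 1, then the opening, from 0 (shut) to 1 (fully open). In form: [[[x, y, z, wx, wy, wz, hand], ...]]. A call has 1 to 5 rows; each row is the pose to reach, as a shift and turn from the pose commanded when the call began; what a row does not reach only later rows make up. A row lasts 1/10 s, in which the tool goes at most 50 mm and 8.59 degrees, less where a joint would pass 70% of its speed; a pose out of reach is approached as far as the arm can. A call with a number of a shift or a turn outside -1 to 1 is refused whole. A call with a gripper value outside its range is refused whole. The fingers move at their own pace and stop on an object; "squeeze" is the grip in N (left out, the last holds). Time passes only in rows, so rows that repeat a pose let the fingers close. It gives the time, the measured TCP pose, the force, the opening and the grip force at its end, in the units of the state.
- r.sense(): the state, without advancing time (a new reading comes with each control period).
- r.read_camera(name): name is "side" or "top" or "wrist"; returns a dict with "image" (400x640x3 uint8, blue, green, red), "fx", "fy", "cx", "cy" (pixels), "world_from_camera" (4x4, takes a point from camera to world coordinates); the wrist camera has in their place "hand_eye" (4x4, takes a point from camera to tool coordinates, whose origin is the TCP and whose axes are the flange's). Camera axes: x right, y down, z forward; pixel columns grow to the right and rows downward; lengths in m; the calibration is good to about 2 mm. The wrist camera is an equidistant fisheye: a pixel r from the principal point sees the ray r / f radians off the axis. A picture is of the moment at which its call begins: read the wrist's pose just before it. There is no depth.
- r.hand_in(): hands the job in; it is judged then, once.
The state is a dict: "time": time; "joint_positions": joint angles; "joint_vel": joint speeds; "effort": joint torques, N m; "eef_pos": TCP position; "tcp_rot": TCP orientation; "wrist_force": force on the tool from outside, world axes, zero at the start; "wrist_torque": the same for the moment, N m; "gripper_width": finger opening in m; "grasp_force": force on a finger pad.
Only numpy, scipy, OpenCV 4.12 (cv2) and the standard library are available. Lean on these libraries where they do the work, as an engineer would, in place of code of your own. Each camera call takes 0.05 s, during which the arm holds its last target. There are 200 camera calls.

TASK

The mixer's loading lever has been re-ballasted, so nobody knows where it balances: try its weight, shift your grip to the balance point, lift it level clear of the table, and lay it across the saddle of the blue rest so that it stays there balanced and level by itself, in line with the rest and with the steel head pointing to the red-striped end. Never let the lever drop, and leave the dish, timer, spatula and spanner where they are.

Things in the scene. Friction and masses are not known exactly. Their poses are not given: they have to be found in the camera images.
- lever: Loose loading lever of a lab mixer, upright on the table: aluminium tube 28 wide (y), 40 high (z), flat flush underside, 380 long in all. Origin: mid-length, on the underside; x runs towards the steel ram head, z up. Sealed ballast varies: it weighs 0.23 to 0.96 kg and its unseen balance point lies anywhere from x = -90 to +110. Gripped away from it, it loads the wrist with a moment or sags.
- lever_head (a point): Centre of the bare steel ram head at the lever's +x end: x = 162.5, y = 0, z = 25 in the lever's frame. The head is 55 long (x 135 to 190), 50 wide and 50 high.
- lever_tail (a point): Centre of the black rubber sleeve at the lever's -x end: x = -152.5, y = 0, z = 20 in the lever's frame. The sleeve is 75 long (x -190 to -115), 34 wide and 40 high; between sleeve and head the tube is bare and free to grip.
- rest: The lever rest, bolted to the table: blue foot 120 (x) x 90 (y) x 10, a post, and on top one short saddle, 80 above the table. A red stripe on the foot marks its +x end. Origin: centre of the foot's underside; x towards the red stripe, z up.
- saddle (a point): Centre of the saddle's flat rubber face, 80 above the table; axes as the rest. The face is only 24 long along x and 36 wide between two steel lips, which are 6 thick and rise 6 above it. A lever stays up only if its balance point lies over these 24; otherwise it tips off when released.
- dish: Bystander, to be left alone: glass specimen dish, 62 across, 16 high. Origin: centre of its underside.
- timer: Bystander, to be left alone: blue pocket timer, 50 x 65 x 18. Origin: centre of its underside.
- scraper: Bystander, to be left alone: spatula with a wooden handle lying on the table, 280 long, 65 wide, 20 high. Origin: mid-length on its underside.
- spanner: Bystander, to be left alone: steel spanner lying on the table, 180 long, 38 wide, 8 high. Origin: mid-length on its underside.
Mind the look-alikes: they are no part of the job. What is shaped like the rest but orange is not meant.

How it is judged:
By the outcome, as a careful person would: the job done as asked, in the order asked, and still so for the second after the job is handed in, with the robot touching nothing.
It also fails if it takes over 64 s, if anything falls off the work surface, if the arm or the gripper's body presses on something with over 40 N, if the wrist force passes 120 N, or if a joint passes its speed limit or range.

## Working session

There is one attempt and no reset: what is moved stays moved. The work goes in short steps, Python scripts to look and compute and a tool call to move; the robot and the scene stay as the last step left them, time stands still between calls to the robot, and variables do not carry over. Pictures are saved under pics/ and viewed, at most 10 in all, crops included, and the job is handed in when it is done.

Besides the shell and the picture viewer there is one more tool, called as a command line: name --argument value ..., lists and objects as JSON in quotes. arm_command: Moves the arm, as the interface text tells. Its arguments: {"type":"object","properties":{"motion":{"type":"array"},"squeeze":{"type":"number"}},"required":["motion"]}

```bash
mkdir -p pics; ls; python3 - <<'E'
from plant import r
import cv2,numpy as np
s=r.sense();print(s)
for n in("top","side"):
    c=r.read_camera(n);cv2.imwrite(f"pics/{n}0.png",c["image"]);print(n,c["fx"],c["fy"],c["cx"],c["cy"],np.round(c["world_from_camera"],4).tolist())
E
```

```text
pics
{'time': 0.0, 'joint_positions': array([ 6.95295683e+01,  1.76234994e+01,  8.63858134e+01,  1.28531671e-03,
        7.61124058e+01, -4.21235157e+00]), 'joint_vel': array([ 0.09941766, -0.03624378, -0.01262529,  0.09496833, -0.0374238 ,
        0.03189938]), 'effort': array([ 9.57136181e-04, -4.57554710e+01, -2.51918632e+01, -2.77117342e-04,
        1.32346104e-02, -1.10231952e-05]), 'eef_pos': array([0.16075114, 0.55131552, 0.23035602]), 'tcp_rot': array([-1.79878702e+02, -1.01843276e-02,  1.63741599e+02]), 'wrist_force': array([ 0.07787689,  0.3953228 , -0.26990209]), 'wrist_torque': array([0.00425361, 0.04126318, 0.01419823]), 'grasp_force': 0.0, 'gripper_width': 0.08539900800003791}
top 411.2648069836915 411.2648069836915 327.7037517478271 201.476583628009 [[-0.087, -0.972, 0.2183, 0.2488], [-0.9962, 0.0848, -0.0196, 0.0021], [0.0005, -0.2191, -0.9757, 1.1738], [0.0, 0.0, 0.0, 1.0]]
side 474.5349476048299 474.5349476048299 316.2019366192634 202.6568422535573 [[0.8711, -0.3789, 0.3125, 0.0477], [-0.4911, -0.6799, 0.5446, -0.7257], [0.0061, -0.6279, -0.7783, 1.1003], [0.0, 0.0, 0.0, 1.0]]
```

View pics/top0.png

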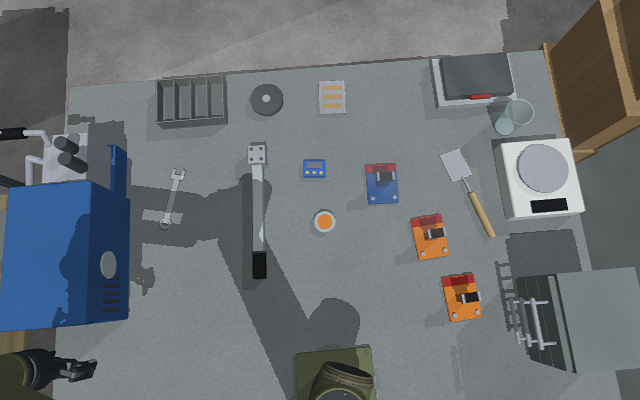

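View pics/side0.png

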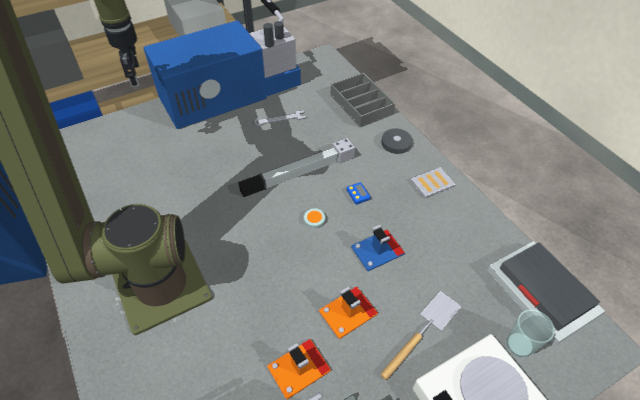

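The top view shows the lever with its head at about (257,153) and its black tail at about (260,265). There are three rest-shaped things: blue at (382,183), orange at (430,236) and orange at (461,297). Only the blue one fits the description. I'll measure it and confirm it in a crop.

```bash
cat > h.py <<'E'
import cv2,numpy as np
from plant import r
def ray(c,uv,z):
    uv=np.atleast_2d(uv).astype(float);T=c["world_from_camera"]
    d=np.c_[(uv[:,0]-c["cx"])/c["fx"],(uv[:,1]-c["cy"])/c["fy"],np.ones(len(uv))]@T[:3,:3].T
    o=T[:3,3];return (o+d*((z-o[2])/d[:,2])[:,None])
def proj(c,P):
    T=c["world_from_camera"];p=(np.atleast_2d(P)-T[:3,3])@T[:3,:3]
    return np.c_[c["fx"]*p[:,0]/p[:,2]+c["cx"],c["fy"]*p[:,1]/p[:,2]+c["cy"]]
def comp(mask,roi,n=1):
    x0,y0,x1,y1=roi;m=np.zeros(mask.shape,np.uint8);m[y0:y1,x0:x1]=mask[y0:y1,x0:x1]
    cs=sorted(cv2.findContours(m,cv2.RETR_EXTERNAL,cv2.CHAIN_APPROX_NONE)[0],key=cv2.contourArea)[-n:]
    return np.vstack(cs)[:,0]
def rect(xy):
    (c,s,a)=cv2.minAreaRect((xy[:,:2]*1000).astype(np.float32));return np.round(c,1),np.round(s,1),round(a,1)
E
python3 - <<'E'
from h import *
for n,rl,rs,rg in(("top",(350,150,412,215),(245,240,275,285),0),("side",(345,220,410,275),(230,170,270,200),0)):
    c=r.read_camera(n);im=c["image"];h=cv2.cvtColor(im,cv2.COLOR_BGR2HSV)
    blue=cv2.inRange(h,(100,110,40),(130,255,255));red=cv2.inRange(h,(0,130,60),(4,255,255))|cv2.inRange(h,(172,130,60),(180,255,255))
    k=comp(blue|red,rl,2);print(n,"rest foot",rect(ray(c,k,.01)))
    kr=comp(red,rl);print(" red",rect(ray(c,kr,.01)),kr.mean(0),"blue",comp(blue,rl).mean(0))
    bl=cv2.inRange(h,(0,0,0),(180,255,50))
    k=comp(bl,rs);print(" sleeve@.04",rect(ray(c,k,.04)),"@.0",rect(ray(c,k,0))[0],k.min(0),k.max(0))
    if n=="top":
        a=cv2.resize(im[140:290,240:415],None,fx=4.5,fy=4,interpolation=cv2.INTER_CUBIC)
        cv2.imwrite("pics/crop1.png",cv2.resize(im[140:290,240:415],None,fx=4,fy=4,interpolation=cv2.INTER_CUBIC))
E
```

```text
top rest foot (array([ 548.9, -183.1]), array([ 87.8, 116.1]), 88.7)
 red (array([ 602.9, -222. ]), array([8.9, 6.2]), 83.0) [392.875 164.5  ] blue [381.01626016 189.40650407]
 sleeve@.04 (array([341.8, 181.7]), array([38.2, 75. ]), 87.3) @.0 [345. 188.] [252 251] [266 279]
side rest foot (array([ 551. , -186.2]), array([ 93.4, 120.7]), 88.1)
 red (array([ 599.9, -186.6]), array([86.2, 23.6]), 87.2) [392.66101695 242.20338983] blue [374.41984733 251.82442748]
 sleeve@.04 (array([339.3, 167.3]), array([60.8, 77.9]), 87.5) @.0 [350.3 201. ] [239 175] [264 196]
```

View pics/crop1.png

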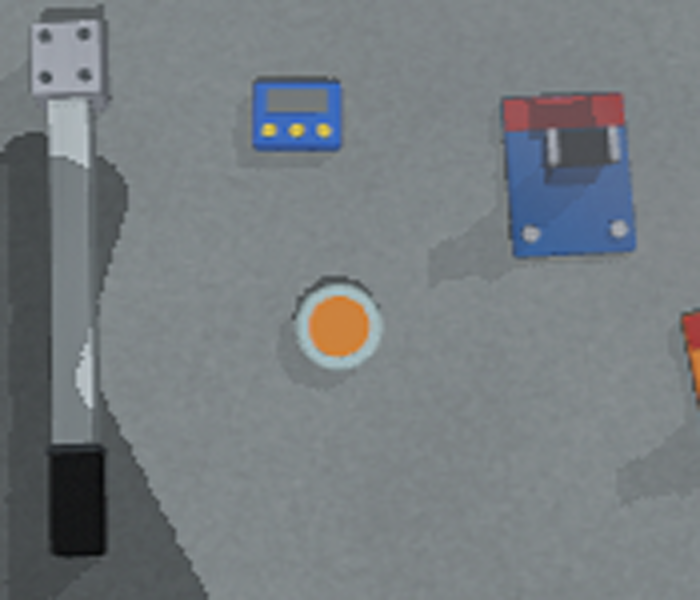

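The crop confirms the blue rest, with its red stripe at the far end. Its saddle is at crop (583,148), which is px (386,177). The lever head's top face is centred at crop (66,58) and the sleeve top at (77,502). Next I'll refine these with both views.

```bash
python3 - <<'E'
from h import *
c=r.read_camera("top")
P=lambda x,y:(240+x/4-.4,140+y/4-.4)
H=ray(c,P(66,58),.05)[0];S=ray(c,P(77,502),.04)[0]
print("head",H,"tail",S,"dist",np.linalg.norm((H-S)[:2]),"yaw",np.degrees(np.arctan2(*(H-S)[1::-1])))
print("corners",ray(c,[P(30,24),P(100,20),P(101,96),P(32,94)],.05).round(4))
print("saddle",ray(c,P(583,148),.08),"lips",ray(c,[P(552,132),P(552,165),P(613,128),P(613,160)],.086).round(4))
im=c["image"]
s=r.read_camera("side");im2=s["image"]
m=(H+S)/2
print("side proj head,tail,saddle",proj(s,[[*H[:2],.05],[*S[:2],.04],[.55,-.185,.08]]))
a=cv2.resize(im2[130:280,230:410],None,fx=4.4,fy=4,interpolation=cv2.INTER_CUBIC)
cv2.imwrite("pics/crop2.png",cv2.resize(im2[130:275,232:410],None,fx=4,fy=4,interpolation=cv2.INTER_CUBIC))
E
```

```text
head [0.65716637 0.17243856 0.05      ] tail [0.34141114 0.18209462 0.04      ] dist 0.31590284414728764 yaw -1.7516063950818388
corners [[0.6852 0.1971 0.05  ]
 [0.6839 0.1466 0.05  ]
 [0.6264 0.1489 0.05  ]
 [0.6322 0.198  0.05  ]]
saddle [[ 0.54986812 -0.18473346  0.08      ]] lips [[ 0.5614 -0.1638  0.086 ]
 [ 0.538  -0.1611  0.086 ]
 [ 0.5606 -0.206   0.086 ]
 [ 0.5379 -0.2032  0.086 ]]
side proj head,tail,saddle [[342.62153539 144.93476082]
 [250.13637339 181.56005482]
 [379.33910934 234.15754922]]
```

View pics/crop2.png

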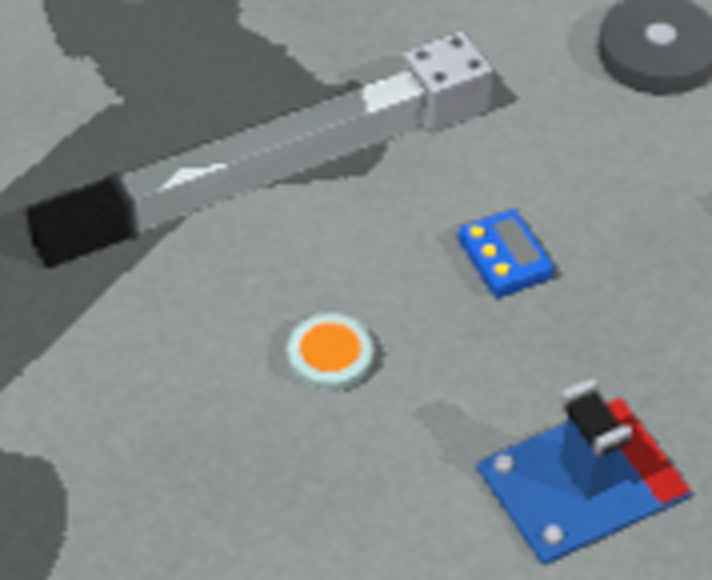

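Both views agree: head to tail measures 316 mm against 315, with the lever's centre at (0.494, 0.177) and yaw -1.75°. The saddle is at (0.550, -0.185). Moving above the lever.

arm_command --motion '[[[0.84,-0.935,0.05,0,0,0.322,1],[0.84,-0.935,0.05,0,0,0.322,1],[0.84,-0.935,0.05,0,0,0.322,1],[0.84,-0.935,0.05,0,0,0.322,1],[0.84,-0.935,0.05,0,0,0.322,1]]]' --squeeze 60

```text
time: 0.8
eef_pos: [0.3274, 0.3664, 0.2414]
tcp_rot: [180.0, 0.0, 178.3]
wrist_force: [1.1, 0.5, -0.1]
gripper_width: 0.0855
grasp_force: 0.0
```

arm_command --motion '[[[0.42,-0.47,-0.1,0,0,0,1],[0.42,-0.47,-0.1,0,0,0,1],[0.42,-0.47,-0.1,0,0,0,1],[0.42,-0.47,-0.1,0,0,0,1],[0.42,-0.47,-0.1,0,0,0,1]]]'

```text
time: 1.3
eef_pos: [0.4922, 0.1821, 0.2019]
tcp_rot: [180.0, 0.0, 178.2]
wrist_force: [0.6, 0.6, 0.4]
gripper_width: 0.0852
grasp_force: 0.0
```

arm_command --motion '[[[0,0,0,0,0,0,1],[0,0,0,0,0,0,1]]]'

```text
time: 1.5
eef_pos: [0.4915, 0.1826, 0.2015]
tcp_rot: [180.0, -0.1, 178.0]
wrist_force: [-0.2, 0.6, 0.9]
gripper_width: 0.0855
grasp_force: 0.0
```

```bash
cat >> h.py <<'E'
def wcast(c,s,uv,z):
    from scipy.spatial.transform import Rotation as Ro
    uv=np.atleast_2d(uv).astype(float);d=np.c_[uv[:,0]-c["cx"],uv[:,1]-c["cy"]];n=np.linalg.norm(d,axis=1);t=n/c["fx"]
    v=np.c_[d/np.maximum(n,1e-9)[:,None]*np.sin(t)[:,None],np.cos(t)]
    T=np.eye(4);T[:3,:3]=Ro.from_euler("xyz",s["tcp_rot"],degrees=True).as_matrix();T[:3,3]=s["eef_pos"];T=T@c["hand_eye"]
    v=v@T[:3,:3].T;o=T[:3,3];return o+v*((z-o[2])/v[:,2])[:,None]
def avg(n=10):
    A=[]
    for _ in range(n):
        r.read_camera("wrist");s=r.sense();A.append(np.r_[s["wrist_force"],s["wrist_torque"],s["eef_pos"],s["tcp_rot"]])
    A=np.array(A);return A.mean(0),A.std(0)
E
python3 - <<'E'
from h import *
s=r.sense();c=r.read_camera("wrist");cv2.imwrite("pics/w1.png",c["image"]);print(s["eef_pos"],s["tcp_rot"],c["fx"],c["cx"],c["cy"],c["hand_eye"].round(4).tolist())
a=avg(8);np.save("bias.npy",a[0][:6]);print(a[0].round(3),a[1].round(3))
E
```

```text
[0.49150352 0.18264395 0.20152418] [ 1.79997596e+02 -6.78238142e-02  1.78038676e+02] 309.70691628693146 319.6165135028129 202.40929016640644 [[-0.0002, -0.9514, -0.3079, 0.0787], [1.0, -0.0, -0.0006, 0.0], [0.0006, -0.3079, 0.9514, -0.1434], [0.0, 0.0, 0.0, 1.0]]
[ 1.66000e-01 -2.44000e-01  3.31000e-01  9.00000e-03  9.00000e-03
 -2.10000e-02  4.90000e-01  1.85000e-01  2.02000e-01  1.79985e+02
  2.00000e-03  1.78323e+02] [0.41  0.395 0.491 0.043 0.013 0.03  0.    0.    0.    0.004 0.025 0.037]
```

View pics/w1.png

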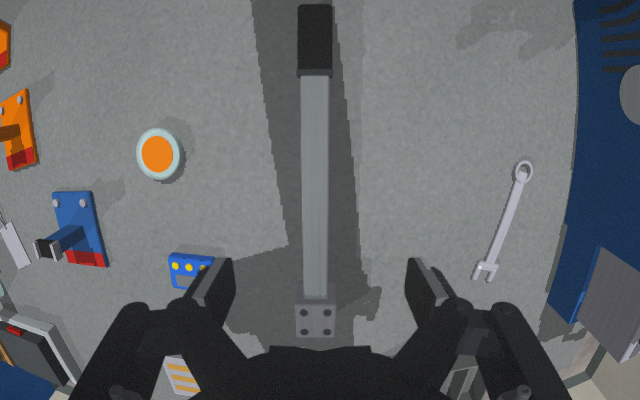

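The wrist view shows the tube centred at col ~315 (rows 76-297), the sleeve edge at row ~72 and the head's near edge at row ~305, with the lever between the fingers' columns.

```bash
python3 - <<'E'
from h import *
s=r.sense();c=r.read_camera("wrist");im=c["image"]
for row in (100,150,200,250,280):
    g=cv2.cvtColor(im,cv2.COLOR_BGR2GRAY)[row-2:row+3].mean(0);d=np.gradient(g);a=288+np.argmax(d[288:312]);b=318+np.argmin(d[318:342])
    print(row,a,b,wcast(c,s,[[a,row],[b,row],[(a+b)/2,row]],.04).round(4)[:,:2].tolist())
print("sleeve edge",wcast(c,s,[315,71],.04),"head edge",wcast(c,s,[315,305],.05))
print("rest saddle",wcast(c,s,[46,247],.08),s["eef_pos"],s["tcp_rot"])
E
```

```text
100 299 326 [[0.4058, 0.1669], [0.4067, 0.1931], [0.4064, 0.18]]
150 299 326 [[0.4555, 0.165], [0.4564, 0.1918], [0.456, 0.1784]]
200 299 325 [[0.5076, 0.1626], [0.5084, 0.1895], [0.508, 0.1761]]
250 300 325 [[0.5654, 0.1606], [0.5661, 0.1882], [0.5657, 0.1744]]
280 301 324 [[0.6046, 0.1595], [0.6052, 0.1861], [0.6048, 0.1729]]
sleeve edge [[0.37769434 0.18333398 0.04      ]] head edge [[0.6338576  0.17481848 0.05      ]]
rest saddle [[ 0.55011896 -0.18541939  0.08      ]] [0.49059677 0.1846025  0.2022454 ] [1.79991260e+02 2.26928551e-02 1.78323419e+02]
```

arm_command --motion '[[[0.035,-0.02,-0.3,0,0,0,1],[0.035,-0.02,-0.3,0,0,0,1],[0.035,-0.02,-0.3,0,0,0,1],[0.035,-0.02,-0.3,0,0,0,1],[0.035,-0.02,-0.3,0,0,0,1]]]'

```text
time: 2.5
eef_pos: [0.5052, 0.176, 0.0822]
tcp_rot: [-180.0, -0.0, 178.2]
wrist_force: [-0.9, 0.5, 0.5]
gripper_width: 0.0854
grasp_force: 0.0
```

```bash
python3 - <<'E'
from h import *
a=avg(4);print(a[0][6:].round(4))
E
```

```text
[5.063000e-01 1.763000e-01 8.360000e-02 1.799457e+02 1.727000e-01
 1.782441e+02]
```

arm_command --motion '[[[0,0,-0.12,0,0,0,1],[0,0,-0.177,0,0,0,1],[0,0,-0.177,0,0,0,1],[0,0,-0.177,0,0,0,0],[0,0,-0.177,0,0,0,0]]]'

```text
time: 3.2
eef_pos: [0.5066, 0.1762, 0.013]
tcp_rot: [179.9, 0.2, 178.2]
wrist_force: [0.1, 0.5, -0.4]
gripper_width: 0.059
grasp_force: 0.0
```

arm_command --motion '[[[0,0,0,0,0,0,0],[0,0,0,0,0,0,0],[0,0,0,0,0,0,0],[0,0,0,0,0,0,0],[0,0,0,0,0,0,0]]]' --squeeze 100

```text
time: 3.7
eef_pos: [0.5062, 0.1763, 0.0129]
tcp_rot: [179.9, 0.2, 178.2]
wrist_force: [-0.4, 1.6, 7.1]
gripper_width: 0.0264
grasp_force: 100.1
```

```bash
python3 - <<'E'
from h import *
a=avg(6);print(a[0].round(4));s=r.sense();print(s["gripper_width"],s["grasp_force"],s["time"])
E
```

```text
[-9.784000e-01  5.081000e-01  7.587100e+00  3.760000e-02  1.519000e-01
 -7.860000e-02  5.062000e-01  1.763000e-01  1.290000e-02  1.799324e+02
  1.645000e-01  1.782125e+02]
0.026701061525782617 100.0744378566742 4.0
```

arm_command --motion '[[[0,0,0.005,0,0,0,0],[0,0,0.01,0,0,0,0],[0,0,0.015,0,0,0,0],[0,0,0.02,0,0,0,0],[0,0,0.02,0,0,0,0]]]'

```text
time: 4.5
eef_pos: [0.505, 0.1758, 0.0192]
tcp_rot: [-180.0, -0.0, 178.2]
wrist_force: [0.3, 0.5, -5.0]
gripper_width: 0.0264
grasp_force: 98.5
```

```bash
python3 - <<'E'
from h import *
a=avg(10);f=a[0][:6]-np.load("bias.npy");print(f.round(3),a[1][:6].round(3),a[0][6:].round(4));print("d",f[4]/-f[2])
c=r.read_camera("side");cv2.imwrite("pics/s2.png",cv2.resize(c["image"][120:220,220:380],None,fx=4,fy=4))
E
```

```text
[-0.332  0.285 -5.65  -0.023  0.006  0.022] [0.478 0.428 0.342 0.021 0.021 0.032] [ 5.049000e-01  1.758000e-01  1.910000e-02 -1.799953e+02 -1.330000e-02
  1.782291e+02]
d 0.0010416090882935326
```

View pics/s2.png

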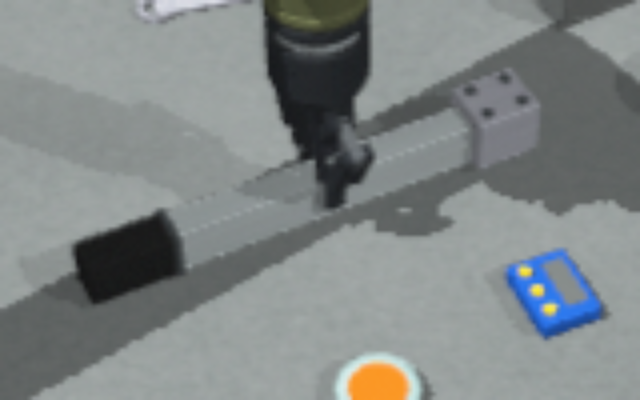

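Torque is near zero with -5.65 N. Either it's already balanced or it's pivoting in the pads with one end still on the table. I'll raise it a little more and check the tilt.

arm_command --motion '[[[0,0,0.01,0,0,0,0],[0,0,0.02,0,0,0,0],[0,0,0.03,0,0,0,0],[0,0,0.04,0,0,0,0],[0,0,0.04,0,0,0,0]]]'

```text
time: 5.55
eef_pos: [0.5056, 0.176, 0.036]
tcp_rot: [180.0, 0.1, 178.2]
wrist_force: [0.3, -1.0, -5.0]
gripper_width: 0.0264
grasp_force: 98.6
```

```bash
python3 - <<'E'
from h import *
a=avg(10);f=a[0][:6]-np.load("bias.npy");print(f.round(3),a[1][:6].round(3),a[0][6:].round(4));print("d",f[4]/-f[2])
c=r.read_camera("side");cv2.imwrite("pics/s3.png",cv2.resize(c["image"][120:220,220:380],None,fx=4,fy=4))
E
```

```text
[-2.280e-01  3.280e-01 -5.767e+00  1.000e-03 -9.000e-03  2.400e-02] [0.4   0.385 0.465 0.025 0.031 0.04 ] [ 5.050000e-01  1.758000e-01  3.520000e-02 -7.199860e+01 -4.300000e-03
  1.782292e+02]
d -0.0015255681030019314
```

View pics/s3.png

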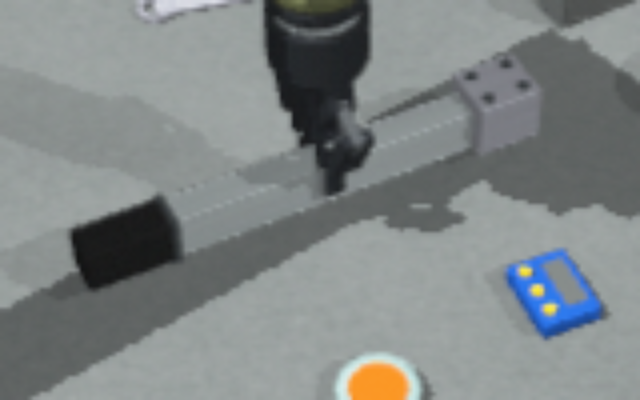

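```bash
cat >> h.py <<'E'
def shifts(base,cam,dz,dxy=(0,0)):
    a=cv2.imread(base);c=r.read_camera(cam);b=c["image"]
    for n,P in(("head",(.6568,.1724,.05)),("tail",(.3415,.1821,.04))):
        p=proj(c,[P])[0];q=proj(c,[[P[0]+dxy[0],P[1]+dxy[1],P[2]+dz]])[0]
        x,y=p.round().astype(int);w=11;t=a[y-w:y+w+1,x-w:x+w+1];S=34
        big=lambda m:cv2.resize(m,None,fx=4,fy=4,interpolation=cv2.INTER_CUBIC)
        x2,y2=q.round().astype(int)
        m=cv2.matchTemplate(big(b[y2-S:y2+S,x2-S:x2+S]),big(t),cv2.TM_CCOEFF_NORMED);_,v,_,l=cv2.minMaxLoc(m)
        got=np.array(l)/4+[x2-S,y2-S]-[x-w,y-w];print(cam,n,"seen",got,"if level",(q-p).round(2),"score",round(v,2))
E
python3 - <<'E'
from h import *
shifts("pics/side0.png","side",.0223,(-.001,0));shifts("pics/top0.png","top",.0223,(-.001,0))
E
```

```text
side head seen [-19.25  10.  ] if level [ 0.08 -5.06] score 0.59
side tail seen [-0.75 -4.5 ] if level [-1.09 -4.91] score 0.98
top head seen [ 8.75 -2.75] if level [-1.32 -2.28] score 0.39
top tail seen [13.75  4.25] if level [-1.34 -0.19] score 0.75
```

Both ends rose about 20 mm, so the lever hangs level and free. The moment is 0 ± 0.01 Nm at 5.8 N (0.59 kg), so this grip is already on the balance point to about 2 mm. I'll raise it and repeat the weighing before moving on.

arm_command --motion '[[[0,0,0.04,0,0,0,0],[0,0,0.11,0,0,0,0],[0,0,0.19,0,0,0,0],[0,0,0.26,0,0,0,0],[0,0,0.31,0,0,0,0]]]'

```text
time: 6.7
eef_pos: [0.5056, 0.1759, 0.1612]
tcp_rot: [180.0, 0.1, 178.2]
wrist_force: [0.4, 0.4, -5.1]
gripper_width: 0.026
grasp_force: 99.2
```

arm_command --motion '[[[0,0,0,0,0,0,0],[0,0,0,0,0,0,0],[0,0,0,0,0,0,0]]]'

```text
time: 7.0
eef_pos: [0.5036, 0.1754, 0.1576]
tcp_rot: [-179.9, -0.2, 178.2]
wrist_force: [-0.4, -0.1, -5.4]
gripper_width: 0.0264
grasp_force: 99.4
```

```bash
python3 - <<'E'
from h import *
a=avg(20);f=a[0][:6]-np.load("bias.npy");print(f.round(3),a[1][:6].round(3),a[0][6:].round(4));print("d",f[4]/-f[2], r.sense()["time"])
c=r.read_camera("side");im=c["image"];cv2.imwrite("pics/s4.png",cv2.resize(im[80:210,210:390],None,fx=4,fy=4,interpolation=cv2.INTER_CUBIC))
E
```

```text
[-0.133  0.12  -5.596  0.    -0.006  0.022] [0.464 0.439 0.445 0.023 0.034 0.035] [ 5.047000e-01  1.757000e-01  1.587000e-01 -3.598480e+01 -5.070000e-02
  1.782292e+02]
d -0.0009993480997428981 8.0
```

View pics/s4.png

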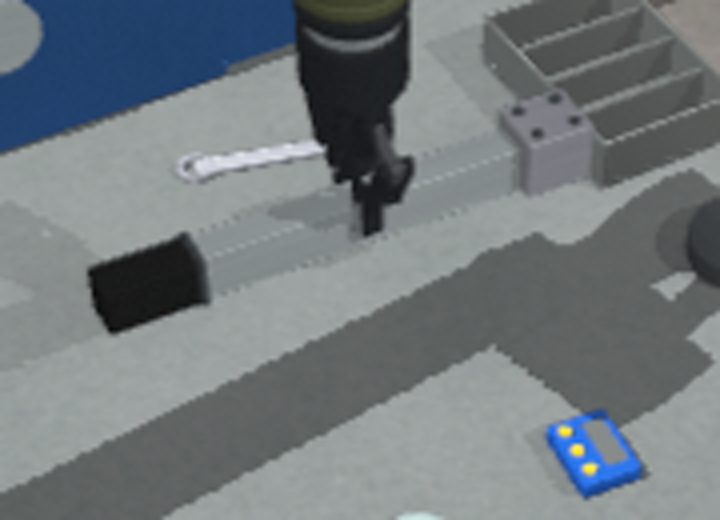

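```bash
python3 - <<'E'
from h import *
c=r.read_camera("side");dx=-.0012;z=.1587-.0125
p=proj(c,[[.6568+dx,.1720,.05+z],[.3415+dx,.1821,.04+z],[.3415-.0375+dx,.1834-.017,.04+z],[.3415-.0375+dx,.1834-.017,z],[.3415+.0375+dx,.181-.017,.04+z],[.3415-.0375+dx,.1834+.017,.04+z]])
print(((p-[210,80]+.4)*4).round(0).tolist())
print("saddle side",ray(c,[232+596/4-.4,130+415/4-.4],.08))
shifts("pics/side0.png","side",z,(dx,0))
E
```

```text
[[540.0, 117.0], [139.0, 267.0], [97.0, 300.0], [105.0, 341.0], [200.0, 264.0], [77.0, 269.0]]
saddle side [[ 0.55435695 -0.18446754  0.08      ]]
side head seen [ 14. -14.] if level [  2.12 -36.11] score 0.55
side tail seen [ -6.25 -34.5 ] if level [ -5.87 -35.27] score 0.96
```

Level in the air. Carrying it over to the rest.

arm_command --motion '[[[0.01,-0.04,0,0,0,0,0],[0.02,-0.12,0,0,0,0,0],[0.035,-0.21,0,0,0,0,0],[0.045,-0.31,0,0,0,0,0],[0.06,-0.41,0,0,0,0,0]]]'

```text
time: 8.65
eef_pos: [0.5289, 0.0106, 0.1593]
tcp_rot: [180.0, -0.0, 178.3]
wrist_force: [1.3, -0.4, -5.9]
gripper_width: 0.0261
grasp_force: 99.4
```

arm_command --motion '[[[0.015,-0.1,0,0,0,0,0],[0.025,-0.2,0,0,0,0,0],[0.04,-0.3,0,0,0,0,0],[0.05,-0.4,0,0,0,0,0],[0.055,-0.47,0,0,0,0,0]]]'

```text
time: 9.15
eef_pos: [0.5516, -0.1792, 0.1593]
tcp_rot: [-179.9, 0.1, 178.2]
wrist_force: [0.8, 0.1, -6.3]
gripper_width: 0.0266
grasp_force: 99.6
```

arm_command --motion '[[[0,-0.022,0,0,0,0,0],[0,-0.022,0,0,0,0,0],[0,-0.022,0,0,0,0,0]]]'

```text
time: 9.45
eef_pos: [0.5505, -0.1841, 0.1589]
tcp_rot: [179.9, -0.1, 178.2]
wrist_force: [-0.2, 0.9, -4.6]
gripper_width: 0.0262
grasp_force: 99.6
```

```bash
python3 - <<'E'
from h import *
a=avg(10);f=a[0][:6]-np.load("bias.npy");print(f.round(3),a[0][6:].round(4))
s=r.sense();c=r.read_camera("wrist");cv2.imwrite("pics/w2.png",c["image"])
print(s["eef_pos"],s["tcp_rot"],s["time"])
im=c["image"];h=cv2.cvtColor(im,cv2.COLOR_BGR2HSV)
blue=cv2.inRange(h,(100,110,40),(130,255,255))
E
```

```text
[-0.226  0.252 -5.479 -0.012 -0.011  0.007] [ 5.509000e-01 -1.839000e-01  1.592000e-01  7.197870e+01 -1.300000e-02
  1.782977e+02]
[ 0.55110481 -0.18461891  0.15927231] [-1.79997351e+02  5.50886892e-03  1.78267042e+02] 9.95
```

View pics/w2.png

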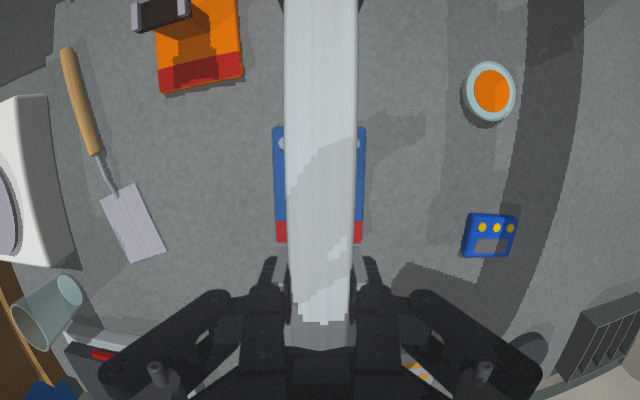

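The foot is centred under the tube (edges at cols 272-277 and 363-366, tube at 285-357). I'll get the foot's y and yaw from this view.

```bash
python3 - <<'E'
from h import *
s=r.sense();c=r.read_camera("wrist");im=c["image"];h=cv2.cvtColor(im,cv2.COLOR_BGR2HSV)
m=cv2.inRange(h,(100,110,40),(130,255,255))|cv2.inRange(h,(0,130,60),(4,255,255))|cv2.inRange(h,(172,130,60),(180,255,255))
L=[];R=[]
for row in range(140,238,4):
    l=np.flatnonzero(m[row,260:284]);q=np.flatnonzero(m[row,358:375])
    if len(l) and len(q):L.append((260+l[0]-.5,row));R.append((358+q[-1]+.5,row))
L=wcast(c,s,L,.01);R=wcast(c,s,R,.01)
for E in(L,R):
    k=np.polyfit(E[:,0],E[:,1],1);print("yaw",np.degrees(np.arctan(k[0])),"y@.551",np.polyval(k,.551))
E_=[]
for row in (30,80,130,180,230,270):
    g=cv2.cvtColor(im,cv2.COLOR_BGR2GRAY)[row-2:row+3].mean(0);d=np.gradient(g);a=276+np.argmax(d[276:296]);b=346+np.argmin(d[346:366]);E_.append(((a+b)/2,row))
P=wcast(c,s,E_,.04+.1468);k=np.polyfit(P[:,0],P[:,1],1);print("lever yaw",np.degrees(np.arctan(k[0])),"y@",np.polyval(k,.551),P.round(4)[:,:2].tolist())
E
```

```text
yaw -1.6413954818591365 y@.551 -0.23004952679220417
yaw -1.8022610908857495 y@.551 -0.14179208278587951
lever yaw -1.9664605824670187 y@ -0.18491274645097353 [[0.4436, -0.1812], [0.4629, -0.182], [0.4816, -0.1825], [0.5008, -0.1831], [0.5217, -0.184], [0.5405, -0.1845]]
```

arm_command --motion '[[[0,-0.002,-0.04,0,0,0,0],[0,-0.002,-0.08,0,0,0,0],[0,-0.002,-0.12,0,0,0,0],[0,-0.002,-0.145,0,0,0,0],[0,-0.002,-0.15,0,0,0,0]]]'

```text
time: 10.55
eef_pos: [0.5501, -0.1855, 0.0978]
tcp_rot: [179.9, -0.2, 178.2]
wrist_force: [0.1, 0.5, -6.2]
gripper_width: 0.0264
grasp_force: 99.7
```

arm_command --motion '[[[0,0,-0.002,0,0,0,0],[0,0,-0.004,0,0,0,0],[0,0,-0.006,0,0,0,0],[0,0,-0.008,0,0,0,0],[0,0,-0.008,0,0,0,0]]]'

```text
time: 11.05
eef_pos: [0.5512, -0.1859, 0.0963]
tcp_rot: [-180.0, 0.0, 178.2]
wrist_force: [-0.4, -0.3, -4.6]
gripper_width: 0.0264
grasp_force: 99.7
```

```bash
python3 - <<'E'
from h import *
a=avg(6);f=a[0][:6]-np.load("bias.npy");print(f.round(3),a[0][6:].round(4))
E
```

```text
[-0.167  0.13  -5.664 -0.028 -0.01   0.012] [ 5.511000e-01 -1.858000e-01  9.610000e-02 -1.799943e+02  1.360000e-02
  1.782304e+02]
```

arm_command --motion '[[[0,0,-0.002,0,0,0,0],[0,0,-0.004,0,0,0,0],[0,0,-0.006,0,0,0,0],[0,0,-0.007,0,0,0,0],[0,0,-0.007,0,0,0,0]]]'

```text
time: 11.85
eef_pos: [0.5509, -0.1858, 0.093]
tcp_rot: [180.0, -0.0, 178.2]
wrist_force: [0.6, -1.0, -5.6]
gripper_width: 0.0265
grasp_force: 99.7
```

```bash
python3 - <<'E'
from h import *
a=avg(5);f=a[0][:6]-np.load("bias.npy");print(f.round(3),a[0][6:].round(4))
E
```

```text
[-9.200e-02  5.360e-01 -5.875e+00 -2.300e-02 -1.000e-03  3.000e-02] [ 5.510000e-01 -1.858000e-01  9.320000e-02 -1.079998e+02 -2.000000e-04
  1.782296e+02]
```

Not in contact yet, so I'll go on in half-millimetre steps.

arm_command --motion '[[[0,0,-0.001,0,0,0,0],[0,0,-0.002,0,0,0,0],[0,0,-0.003,0,0,0,0],[0,0,-0.003,0,0,0,0]]]'

```text
time: 12.5
eef_pos: [0.5511, -0.1858, 0.0929]
tcp_rot: [-180.0, 0.0, 178.2]
wrist_force: [-3.1, 0.8, 4.8]
gripper_width: 0.0264
grasp_force: 100.8
```

```bash
python3 - <<'E'
from h import *
a=avg(4);f=a[0][:6]-np.load("bias.npy");print(f.round(3),a[0][6:].round(4))
E
```

```text
[-3.033  1.341  5.528  0.189  0.441  0.03 ] [ 5.511000e-01 -1.859000e-01  9.290000e-02 -1.799825e+02  3.960000e-02
  1.782313e+02]
```

Contact. I'll ease the downforce, drop the grip to minimum and see whether it stays level.

arm_command --motion '[[[0,0,0.001,0,0,0,0],[0,0,0.001,0,0,0,0],[0,0,0.001,0,0,0,0],[0,0,0.001,0,0,0,0]]]' --squeeze 20

```text
time: 13.1
eef_pos: [0.5511, -0.1859, 0.0929]
tcp_rot: [-180.0, 0.0, 178.2]
wrist_force: [-2.8, 1.1, 5.2]
gripper_width: 0.0267
grasp_force: 100.9
```

```bash
python3 - <<'E'
from h import *
a=avg(5);f=a[0][:6]-np.load("bias.npy");print(f.round(3),a[0][6:].round(4),r.sense()["grasp_force"])
cv2.imwrite("pics/side_pre.png",r.read_camera("side")["image"])
E
```

```text
[-2.793  1.231  4.966  0.197  0.464  0.043] [ 5.511000e-01 -1.859000e-01  9.290000e-02 -1.799901e+02  2.380000e-02
  1.782304e+02] 100.87538123130798
```

The moments match the side forces acting on a 0.165 m arm (both axes give the same ratio), so contact is centred. Opening slightly to release.

arm_command --motion '[[[0,0,0,0,0,0,0.34],[0,0,0,0,0,0,0.36],[0,0,0,0,0,0,0.36],[0,0,0,0,0,0,0.36]]]' --squeeze 20

```text
time: 13.8
eef_pos: [0.5513, -0.1859, 0.0922]
tcp_rot: [-180.0, 0.0, 178.2]
wrist_force: [-0.3, -0.0, -0.1]
gripper_width: 0.031
grasp_force: 0.0
```

```bash
cat >> h.py <<'E'
def moved(base,P):
    a=cv2.imread(base);c=r.read_camera("side");b=c["image"];big=lambda m:cv2.resize(m,None,fx=4,fy=4,interpolation=cv2.INTER_CUBIC)
    for p in proj(c,P).round().astype(int):
        x,y=p;w=13;S=25;m=cv2.matchTemplate(big(b[y-S:y+S+1,x-S:x+S+1]),big(a[y-w:y+w+1,x-w:x+w+1]),cv2.TM_CCOEFF_NORMED);_,v,_,l=cv2.minMaxLoc(m);print("moved px",np.array(l)/4-(S-w),round(v,3))
ENDS=[[.703,-.190,.13],[.388,-.180,.12]]
E
python3 - <<'E'
from h import *
a=avg(5);f=a[0][:6]-np.load("bias.npy");s=r.sense();print(f.round(3),a[0][6:].round(4),s["grasp_force"],s["gripper_width"],s["time"])
moved("pics/side_pre.png",ENDS)
E
```

```text
[-0.121  0.131 -0.544 -0.013 -0.017  0.027] [ 5.511000e-01 -1.859000e-01  9.230000e-02 -1.079984e+02  3.500000e-03
  1.782289e+02] 0.0 0.030798686591560674 14.05
moved px [0. 0.] 0.985
moved px [0. 0.] 0.996
```

The lever is free of the grip and stays put. Opening further by modest steps (the lips are below the fingers), then rising straight up.

arm_command --motion '[[[0,0,0,0,0,0,0.5],[0,0,0,0,0,0,0.6],[0,0,0,0,0,0,0.6],[0,0,0.02,0,0,0,0.6],[0,0,0.06,0,0,0,0.6]]]'

```text
time: 14.6
eef_pos: [0.55, -0.1854, 0.1158]
tcp_rot: [179.9, -0.2, 178.2]
wrist_force: [-0.5, -0.7, -0.2]
gripper_width: 0.0515
grasp_force: 0.0
```

arm_command --motion '[[[0,0,0.08,0,0,0,0.6],[0,0,0.18,0,0,0,0.6],[0,0,0.3,0,0,0,0.6],[0,0,0.3,0,0,0,0.6],[0,0,0.3,0,0,0,0.6]]]'

```text
time: 15.1
eef_pos: [0.552, -0.1862, 0.2388]
tcp_rot: [-179.9, 0.3, 178.2]
wrist_force: [-0.3, 0.4, -0.8]
gripper_width: 0.0512
grasp_force: 0.0
```

```bash
python3 - <<'E'
from h import *
a=avg(12);print(a[0][6:].round(4),r.sense()["time"])
moved("pics/side_pre.png",ENDS)
im=r.read_camera("side")["image"];cv2.imwrite("pics/fin.png",cv2.resize(im[120:320,250:500],None,fx=3,fy=3,interpolation=cv2.INTER_CUBIC))
E
```

```text
[ 5.504000e-01 -1.856000e-01  2.355000e-01  1.499617e+02 -1.010000e-01
  1.782292e+02] 15.7
moved px [0. 0.] 0.714
moved px [0. 0.] 0.997
```

View pics/fin.png

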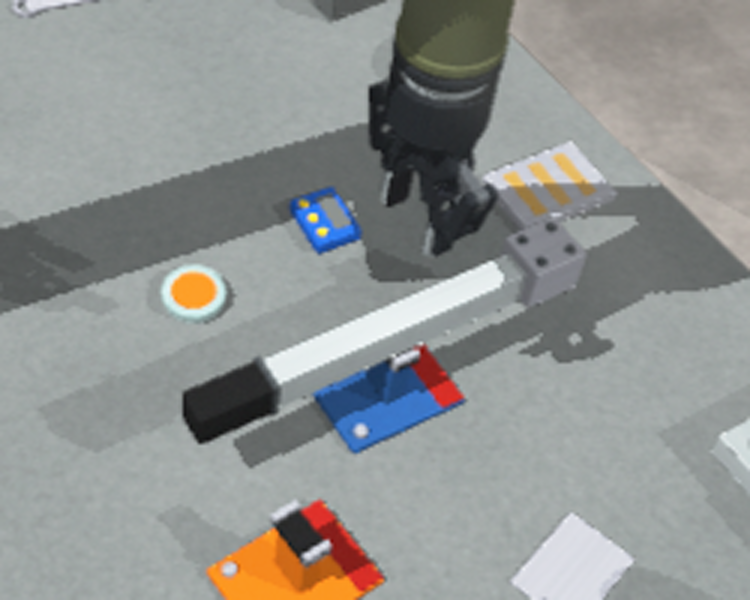

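The lever lies level on the blue rest with its head at (547,262) towards the red stripe. It hasn't moved since release, the gripper is clear, and the bystanders are untouched. Handing in.

```bash
python3 -c "
from plant import r
print(r.hand_in())"
```

```text
the job is handed in; nothing more can be done
None
```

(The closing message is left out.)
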